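# Ratchet the lipstick mould clamp tight with the box key

### The job

Pick up the steel box key, seat its square socket fully down on the square head of the mould clamp's screw, and tighten the screw clockwise (seen from above) in short swings, lifting the key off and re-seating it a quarter turn back each time because the two pillars block a full turn. Stop once it has come up firmly tight (about 8 N at the grip point of the key), without overtightening, forcing the key against the pillars or touching the screw with the fingers. Then lift the key off and gently lay it down flat on the bench, leaving everything else where it stands.

Things in the scene. Friction and masses are not known exactly. Their poses are not given: they have to be found in the camera images.
- key_grip (a point): Grip point of the loose steel box key (260 g): middle of its square bar arm, 100 mm from the socket's axis, 24 mm above the bench as it lies. The arm is 14 mm wide and 14 mm high and ends 150 mm from the socket's axis, where it is cranked down so that the key lies level on hub and tail. The point's x axis points along the arm towards the hub, z up.
- key_hub (a point): The same key's hub: centre of its lower face, on the socket's axis, 24 mm below the arm's middle. Hub 41 mm square, 34 mm high; square socket from below 29 mm wide, 20 mm deep; sides of both parallel to the arm (x along the arm, away from the grip). Fully seated, this point is 80 mm above the bench. The socket has 1.5 mm play a side on the head, about 0.12 rad either way.
- fixture: Mould clamp fixed to the bench: dark base 120 x 130 mm, 10 mm high; aluminium mould in two halves, 90 x 74 mm, top at 52 mm; over it a steel bridge along y, 34 x 124 mm, top at 78 mm, with a 2 mm washer under the screw head. Origin: centre of the underside, on the screw's axis; z up. The key's arm swings on the -x side of the bridge.
- screw_head (a point): Centre of the greased 26 mm square screw head on its upright axis, 86.5 mm above the bench; flats from 80 to 93 mm, then a lead-in taper to 19 mm wide at 98 mm. x, y are square to its flats and turn with it (a quarter turn looks the same). It tightens clockwise from above: 2.4 to 3.4 rad of light turning (1 to 2 N at the key's grip point), then it bites and the torque grows by 3 N m per rad (about 3 N at the grip point per 0.1 rad).
- pillars: The clamp's two upright steel guide pillars, 14 mm thick, top at 140 mm, at x -7.5, y +47.5 and -47.5 mm in the fixture's frame (same origin). They stop the seated key's arm about 1.1 rad to either side of the fixture's -x direction, also while it is lifted off to re-seat.
- foot_pad (a point): Underside of the dark pressure foot (26 mm wide) between bridge and mould, 52 mm above the bench; after the bite it squeezes the mould by 0.95 mm per rad of screw: too fine for the readings, so feel the tightness. Tight is 6 to 10 N of turning load at the key's grip point; much over 12 N crushes the mould. The screw stays home when let go, springing back about 0.2 rad: ease the key back so far before lifting it off.
- rack: Bystander: low white and clear rack with three brass discs, 100 x 60 x 32 mm, origin under its centre.
- tube: Bystander: marble-look octagonal lipstick base with a brass tube, 30 mm wide, 58 mm high, origin under its centre.
- cap: Bystander: marble-look octagonal lipstick cap, 32 mm wide, 51 mm high, origin under its centre.
- beaker: Bystander: clear plastic beaker, 56 mm wide, 70 mm high, origin under its centre.
- spray: Bystander: glass bottle, 68 mm wide, 150 mm high, origin under its centre.
- pot: Bystander: clear round jar with white lid, 90 mm wide, 60 mm high, origin under its centre.
- spare: Bystander: spare aluminium mould block, 60 x 40 x 45 mm, origin under its centre.
Mind the look-alikes: they are no part of the job. Of the things that look like the part that bears key_grip, the largest one is meant.

How it is judged:
By the outcome, as a careful person would: the job done as asked, in the order asked, and still so for the second after the job is handed in, with the robot touching nothing.
It also fails if it takes over 72 s, if anything falls off the work surface, if the arm or the gripper's body presses on something with over 40 N, if the wrist force passes 120 N, or if a joint passes its speed limit or range.

### The arm

A 6-joint arm with a two-finger parallel gripper is mounted at the origin on the work surface. World frame = base frame: x ahead of the robot, y to its left, z up, the work surface at z = 0. Lengths are in m, angles in rad, forces in N, time in s.
With the tool pointing down it reaches from about 0.25 to 0.775 m from the base axis. Payload 4 kg.
Tool frame: the origin (TCP) lies on the centre line of the jaws, within the pads' length; the fingertips stand 25 mm ahead of it and the grasp point (between the pads) lies 6 mm ahead of it; z points along the fingers, y is the line along which they close (so a half turn about z gives the same grasp; the last joint's range is limited). The gripper opens to 94 mm and grips with 3 to 60 N. Pads are 16 mm wide; open, the fingers measure 119 mm over their backs; the gripper's body (75 mm by 177 mm) begins 78 mm behind the grasp point.
Start: joints at [1.172, 0.087, 1.371, -0, 1.684, -0.103], TCP at [0.16, 0.526, 0.231] pointing down, gripper open.
Joint ranges: [-3.1, 3.1], [-0.76, 2.03], [0.27, 2.55], [-1.08, 4.22], [0.17, 2.65], [-2.57, 2.57]. Speed limits (rad/s): [2.79, 2.79, 3.14, 3.14, 3.14, 3.14].

### API

Orientations are given as [roll, pitch, yaw] about the fixed x, y, z axes, in that order (R = Rz(yaw) Ry(pitch) Rx(roll)).
In Python, from bench import robot, imaging gives the robot as it stands. The module is installed in compiled form; this text tells all that it offers.
- The arm moves only by the tool drive_tool, never from a script. Its argument "series" is a list of rows, each a list of 3 entries, a list of its own where there are three numbers: the finger opening in m, from 0 to 0.094, then the shift along the tool's x, y, z in m, then the turn, a rotation vector about the tool's x, y, z in rad. A call has 1 to 5 rows; each row is the pose to reach, as a shift and turn from the pose commanded when the call began, along the tool's axes at that moment; what a row does not reach only later rows make up. A row lasts 1/8 s, in which the tool goes at most 62.5 mm and 10.7 degrees, less where a joint would pass 70% of its speed; a pose out of reach is approached as far as the arm can. A call with a gripper value outside its range is refused whole. The fingers move at their own pace and stop on an object; the grip force is fixed at half the most. Time passes only in rows, so rows that repeat a pose let the fingers close. It gives the time, the measured TCP pose, the force, the opening and the grip force at its end, in the units of the state.
- robot.get_obs(): the state, without advancing time (a new reading comes with each control period).
- imaging.snapshot(name): name is "scene" or "side" or "wrist"; returns the picture (480x640x3 uint8, red, green, blue); there is no depth.
- imaging.get_calibration(name): a dict with "intrinsics" (3x3 intrinsics, pixels), "position" and "rotation" of the camera in the world. Camera axes: x right, y up, looking along -z (the intrinsics and any distortion apply to the point x, -y, -z); pixel columns grow to the right and rows downward; lengths in m; the calibration is good to about 2 mm. A picture is of the moment at which its call begins: read the wrist's pose just before it. get_calibration takes no time and is no camera call; for the wrist camera it gives the pose at the moment of the call.
- robot.close_job(): hands the job in; it is judged then, once.
The state is a dict: "time": time; "joint_positions": joint angles; "qvel": joint speeds; "joint_torque": joint torques, N m; "tool_pos": TCP position; "ee_rot": TCP orientation; "wrist_force": force on the tool from outside, world axes, zero at the start; "wrist_torque": the same for the moment, N m; "width": finger opening in m; "finger_force": force on a finger pad.
Only numpy, scipy, OpenCV 4.12 (cv2) and the standard library are available. Lean on these libraries where they do the work, as an engineer would, in place of code of your own. Each camera call takes 0.05 s, during which the arm holds its last target. There are 200 camera calls.

## Working session

There is one attempt and no reset: what is moved stays moved. The work goes in short steps, Python scripts to look and compute and a tool call to move; the robot and the scene stay as the last step left them, time stands still between calls to the robot, and variables do not carry over. Pictures are saved under pics/ and viewed, at most 12 in all, crops included, and the job is handed in when it is done.

Besides the shell and the picture viewer there is one more tool, called after "Call:" in YAML: its name, and indented under it one key for each argument. drive_tool: Moves the arm, as the interface text tells. Its arguments: {"type":"object","properties":{"series":{"type":"array"}},"required":["series"]}

```bash
mkdir -p pics; python3 - <<'E'
from bench import robot, imaging
import cv2,numpy as np
o=robot.get_obs()
for k in o: print(k,np.round(o[k],3))
for n in("scene","side","wrist"):
    c=imaging.get_calibration(n); print(n,{k:np.round(v,3).tolist() for k,v in c.items()})
    im=imaging.snapshot(n); cv2.imwrite(f'pics/{n}0.png',im[...,::-1])
E
```

```text
time 0.0
joint_positions [ 1.172  0.088  1.372  0.     1.684 -0.103]
qvel [ 0.    -0.002 -0.002 -0.001  0.003  0.   ]
joint_torque [-0.0000e+00 -3.4018e+01 -3.0243e+01  7.2000e-02  3.3000e-02 -0.0000e+00]
tool_pos [0.16  0.526 0.229]
ee_rot [-3.139 -0.     2.846]
wrist_force [-0.502 -0.14  -0.889]
wrist_torque [ 0.007 -0.029  0.006]
finger_force 0.0
width 0.094
scene {'intrinsics': [[444.185, 0.0, 317.53], [0.0, 444.185, 235.33], [0.0, 0.0, 1.0]], 'position': [1.25, 0.097, 0.92], 'rotation': [0.666, 0.015, 1.633]}
side {'intrinsics': [[444.469, 0.0, 325.064], [0.0, 444.469, 238.355], [0.0, 0.0, 1.0]], 'position': [0.032, -0.417, 0.738], 'rotation': [0.837, -0.02, -0.847]}
wrist {'intrinsics': [[350.047, 0.0, 315.411], [0.0, 350.047, 237.793], [0.0, 0.0, 1.0]], 'position': [0.089, 0.548, 0.385], 'rotation': [-0.257, 0.001, 1.274]}
```

View pics/scene0.png

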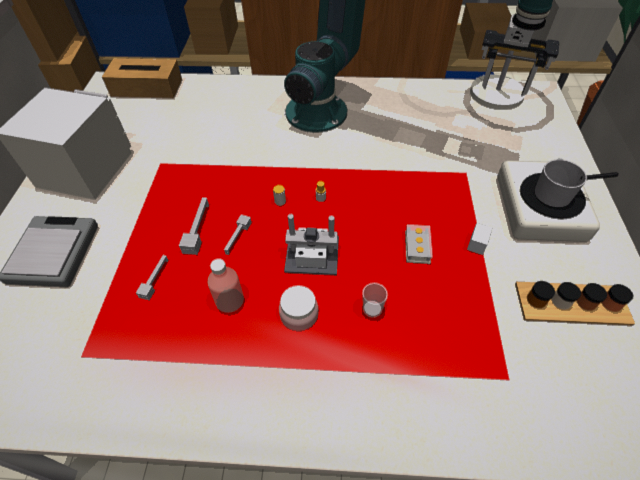

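View pics/side0.png

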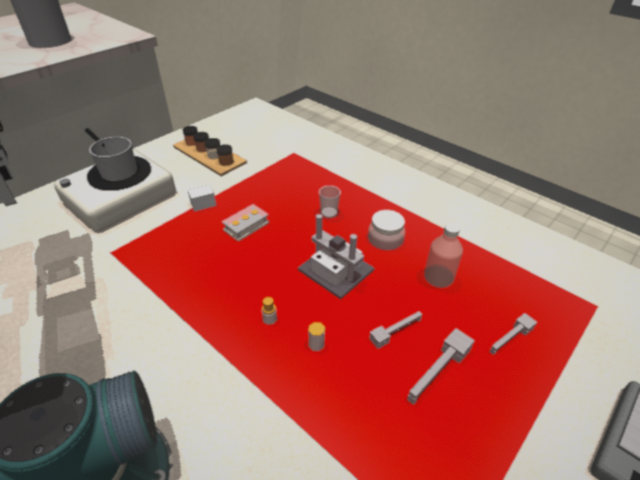

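The scene shows the three keys (largest: hub near (189,243), tail near (205,200)). The clamp's screw head is at (311,234), with pillar tops near (291,216) and (331,218). The side view has the large key's hub at (459,343), tail at (412,397) and the screw head at (337,243). Next I'll segment these for numbers.

```bash
cat > h.py <<'E'
from bench import robot, imaging
import cv2,numpy as np
from scipy.spatial.transform import Rotation as R
def cal(n):
    c=imaging.get_calibration(n); r=np.array(c['rotation'])
    return np.array(c['intrinsics']),np.array(c['position']),(R.from_euler('xyz',r).as_matrix() if r.size==3 else r)
def ray(c,p):
    K,t,M=c; d=np.linalg.inv(K)@[p[0],p[1],1]; return M@(d*[1,-1,-1])
def onz(c,p,z):
    d=ray(c,p); return c[1]+d*(z-c[1][2])/d[2]
def proj(c,X):
    K,t,M=c; q=(M.T@(np.array(X)-t))*[1,-1,-1]; q=K@q; return q[:2]/q[2]
def tri(c1,p1,c2,p2):
    d1,d2=ray(c1,p1),ray(c2,p2); A=np.stack([d1,-d2],1); s=np.linalg.lstsq(A,c2[1]-c1[1],rcond=None)[0]
    a,b=c1[1]+d1*s[0],c2[1]+d2*s[1]; return (a+b)/2,np.linalg.norm(a-b)
E
python3 - <<'E'
from h import *
for n,key in(("scene",(195,230)),("side",(440,365))):
    im=cv2.imread(f'pics/{n}0.png'); c=cal(n)
    hsv=cv2.cvtColor(im,cv2.COLOR_BGR2HSV); m=(hsv[...,1]<120).astype(np.uint8)
    k,l,s,ce=cv2.connectedComponentsWithStats(m)
    for i in range(1,k):
        if 40<s[i,4]<5000: print(n,s[i],ce[i].round(1),onz(c,ce[i],.02).round(3)[:2])
print(cal('scene')[2].round(2))
c=cal('scene'); print('pillars',onz(c,(291,216),.14).round(3),onz(c,(331,218),.14).round(3),'head',onz(c,(311,231),.098).round(3))
c=cal('side'); print('pillars',onz(c,(319,216),.14).round(3),onz(c,(353,236),.14).round(3),'head',onz(c,(337,240),.098).round(3))
for n,b in(("scene",(160,180,130,110)),("side",(290,200,100,100))):
    im=cv2.imread(f'pics/{n}0.png')
a=cv2.imread('pics/scene0.png'); b=cv2.imread('pics/side0.png')
f=lambda i,x,y,w:cv2.resize(i[y:y+w,x:x+w],(400,400),interpolation=2)
cv2.imwrite('pics/crop.png',np.hstack([f(a,270,200,80),f(b,295,200,80)]))
E
```

```text
scene [234   0  11  22 180] [238.7  10.4] [-0.668 -0.376]
scene [227  29  21  29 146] [238.3  45.1] [-0.383 -0.328]
scene [452  31  13  21  63] [457.   42.1] [-0.435  0.521]
scene [227  54  23  10  71] [239.4  58.6] [-0.286 -0.307]
scene [120  65  40   5 145] [140.1  67.2] [-0.214 -0.667]
scene [274 189  12  17 128] [279.5 197.9] [ 0.418 -0.073]
scene [316 191  10  10  77] [320.5 196.1] [0.406 0.04 ]
scene [179 198  30  56 633] [193.4 232.1] [ 0.55  -0.284]
scene [224 215  27  39 294] [238.1 230.3] [ 0.538 -0.168]
scene [ 285  214   53   61 2420] [311.3 249.1] [0.589 0.027]
scene [405 225  27  39 841] [418.1 244.4] [0.561 0.295]
scene [136 255  32  45 388] [150.2 281.2] [ 0.705 -0.352]
scene [ 208  259   35   53 1051] [224.3 286.9] [ 0.711 -0.171]
scene [363 283  24  34 430] [373.2 302.2] [0.733 0.18 ]
scene [ 279  286   39   44 1385] [298.1 307.6] [0.757 0.008]
side [ 299  186   75  112 3454] [334.4 252.6] [0.615 0.051]
side [223 205  45  36 898] [245.2 222.3] [0.547 0.286]
side [ 369  210   36   39 1181] [386.7 229.1] [0.767 0.01 ]
side [426 264  28  23 477] [438.9 275. ] [ 0.718 -0.167]
side [263 311  13  13 125] [269.4 317.5] [0.384 0.024]
side [370 312  52  36 553] [390.8 329.8] [ 0.524 -0.174]
side [491 314  46  40 501] [515.8 330.4] [ 0.69  -0.359]
side [ 408  329   66   75 1217] [443.5 359.9] [ 0.534 -0.286]
side [309 333  15  17 208] [316.  341.5] [ 0.405 -0.083]
[[-0.06 -0.79  0.62]
 [ 1.   -0.04  0.05]
 [-0.01  0.62  0.79]]
pillars [ 0.585 -0.017  0.14 ] [0.586 0.075 0.14 ] head [0.593 0.029 0.098]
pillars [0.581 0.069 0.14 ] [ 0.58  -0.024  0.14 ] head [0.585 0.021 0.098]
```

View pics/crop.png

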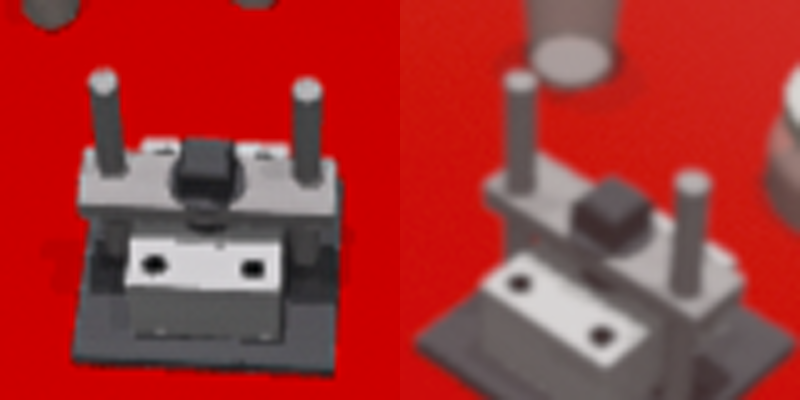

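```bash
python3 - <<'E'
from h import *
for n,key in(("scene",(193,232)),("side",(443,360))):
    im=cv2.imread(f'pics/{n}0.png'); c=cal(n)
    hsv=cv2.cvtColor(im,cv2.COLOR_BGR2HSV); m=(hsv[...,1]<120).astype(np.uint8)
    k,l=cv2.connectedComponents(m); b=l==l[key[1],key[0]]
    ys,xs=np.nonzero(b); P=np.array([onz(c,p,.028)[:2] for p in zip(xs,ys)])
    w,v=np.linalg.eigh(np.cov(P.T)); d=v[:,1]*np.sign(v[0,1]); s=P@d
    print(n,'dir',np.arctan2(d[1],d[0]).round(3)); ce=P.mean(0)
    arm=P[(s<s.max()-.06)&(s>s.min()+.02)]
    w,v=np.linalg.eigh(np.cov(arm.T)); d=v[:,1]*np.sign(v[0,1]);print('armdir',np.arctan2(d[1],d[0]).round(3),'arm mean',arm.mean(0).round(3),'tail',(ce+d*(s.min()-ce@d)).round(3),'hubend',(ce+d*(s.max()-ce@d)).round(3), s.max()-s.min())
E
```

```text
scene dir -0.013
armdir -0.072 arm mean [ 0.512 -0.28 ] tail [ 0.421 -0.271] hubend [ 0.608 -0.284] 0.18766978350971258
side dir -0.04
armdir -0.058 arm mean [ 0.494 -0.286] tail [ 0.415 -0.281] hubend [ 0.603 -0.292] 0.1884125461486077
```

Call:
drive_tool:
  series:
    - [0.094,[-0.045,-0.039,0],[0,0,-0.03]]
    - [0.094,[-0.09,-0.078,0],[0,0,-0.06]]
    - [0.094,[-0.135,-0.117,0],[0,0,-0.09]]
    - [0.094,[-0.18,-0.156,0],[0,0,-0.12]]
    - [0.094,[-0.225,-0.195,0],[0,0,-0.15]]

```text
time: 0.78
tool_pos: [0.3192, 0.2723, 0.2303]
ee_rot: [3.141, 0.0, 2.997]
wrist_force: [1.2, 0.9, -0.4]
width: 0.094
finger_force: 0.0
```

Call:
drive_tool:
  series:
    - [0.094,[-0.036,-0.044,0],[0,0,-0.03]]
    - [0.094,[-0.072,-0.088,0],[0,0,-0.06]]
    - [0.094,[-0.108,-0.132,0],[0,0,-0.09]]
    - [0.094,[-0.144,-0.176,0],[0,0,-0.12]]
    - [0.094,[-0.175,-0.215,0],[0,0,-0.145]]

```text
time: 1.4
tool_pos: [0.4612, 0.0339, 0.2302]
ee_rot: [3.141, -0.0, 3.141]
wrist_force: [1.2, 0.4, -0.1]
width: 0.0937
finger_force: 0.0
```

```bash
python3 - <<'E'
from h import *
o=robot.get_obs(); c=cal('wrist'); im=imaging.snapshot('wrist')
np.savez('w1.npz',K=c[0],t=c[1],M=c[2]); cv2.imwrite('pics/w1.png',im[...,::-1])
print(o['tool_pos'].round(4) if hasattr(o['tool_pos'],'round') else o['tool_pos'],o['ee_rot'],c[1],c[2].round(3),np.abs(o['qvel']).max())
for X in([.59,.027,.098],[.583,.072,.14],[.583,-.02,.14]): print(proj(c,X))
E
```

```text
[0.4612 0.0339 0.2302] [ 3.14135553e+00 -6.36055428e-05  3.14068725e+00] [0.38668824 0.03458612 0.38590284] [[ 0.001 -0.967 -0.254]
 [ 1.     0.002 -0.001]
 [ 0.002 -0.254  0.967]] 0.9537764268032796
[307.18339004 368.70378131]
[360.78030344 392.62199576]
[248.84673354 392.88051178]
```

View pics/w1.png

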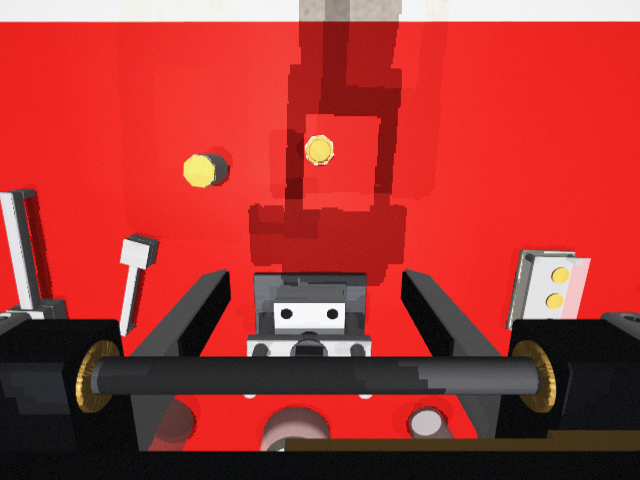

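The wrist view shows the screw at about (310,350), partly behind the gripper bar. I'll shift the camera over the screw for a clear top view.

Call:
drive_tool:
  series:
    - [0.094,[-0.06,0,0],[0,0,0]]
    - [0.094,[-0.12,0,0],[0,0,0]]
    - [0.094,[-0.16,0,0],[0,0,0]]
    - [0.094,[-0.16,0,0],[0,0,0]]

```text
time: 1.95
tool_pos: [0.622, 0.0358, 0.2276]
ee_rot: [3.141, -0.004, 3.141]
wrist_force: [-0.1, -1.0, 0.4]
width: 0.0941
finger_force: 0.0
```

```bash
python3 - <<'E'
from h import *
o=robot.get_obs(); c=cal('wrist'); im=imaging.snapshot('wrist')
np.savez('w2.npz',K=c[0],t=c[1],M=c[2]); cv2.imwrite('pics/w2.png',im[...,::-1])
print(o['tool_pos'],o['ee_rot'],np.abs(o['qvel']).max())
p=proj(c,[.59,.027,.098]).astype(int);print(p)
x,y=max(p[0]-75,0),max(p[1]-75,0); print(x,y)
cv2.imwrite('pics/w2c.png',cv2.resize(im[y:y+150,x:x+150,::-1],(600,600),interpolation=2))
E
```

```text
[0.62195142 0.03576507 0.22755833] [ 3.14137709 -0.00398381  3.14051184] 0.07209757738536336
[303 200]
228 125
```

View pics/w2c.png

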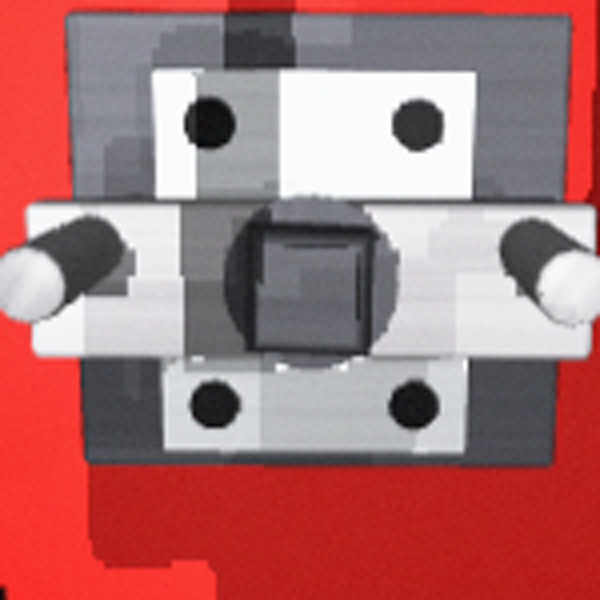

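Call:
drive_tool:
  series:
    - [0.094,[0.012,-0.062,0],[0,0,0.013]]
    - [0.094,[0.024,-0.124,0],[0,0,0.026]]
    - [0.094,[0.036,-0.186,0],[0,0,0.039]]
    - [0.094,[0.048,-0.248,0],[0,0,0.052]]
    - [0.094,[0.062,-0.31,0],[0,0,0.065]]

```text
time: 2.62
tool_pos: [0.5576, -0.2715, 0.2315]
ee_rot: [-3.141, 0.001, 3.076]
wrist_force: [0.5, -0.0, 0.2]
width: 0.0939
finger_force: 0.0
```

Call:
drive_tool:
  series:
    - [0.094,[0,0,0],[0,0,0]]
    - [0.094,[0,0,0],[0,0,0]]

```text
time: 2.88
tool_pos: [0.5585, -0.2698, 0.2311]
ee_rot: [3.141, 0.001, 3.076]
wrist_force: [0.4, -0.9, 0.4]
width: 0.0938
finger_force: 0.0
```

```bash
python3 - <<'E'
from h import *
z=np.load('w2.npz'); c=(z['K'],z['t'],z['M'])
C=[onz(c,(228+x/4,125+y/4),.093) for x,y in((258,220),(378,226),(372,352),(248,350))]
print('head',np.mean(C,0).round(4)); 
for a,b in((0,1),(3,2),(0,3),(1,2)):
    d=C[b]-C[a]; print(np.linalg.norm(d).round(4),((np.arctan2(d[1],d[0])+np.pi/4)%(np.pi/2)-np.pi/4).round(3))
for y,l,r in((204,28,595),(355,35,590)):
    a,b=onz(c,(228+l/4,125+y/4-.3),.078),onz(c,(228+r/4,125+y/4+.3),.078);print('bridge',a.round(4),b.round(4))
o=robot.get_obs(); c=cal('wrist'); im=imaging.snapshot('wrist')
np.savez('w3.npz',K=c[0],t=c[1],M=c[2]); cv2.imwrite('pics/w3.png',im[...,::-1])
print(o['tool_pos'],o['ee_rot'],np.abs(o['qvel']).max(), o['joint_positions'])
E
```

```text
head [0.5881 0.0294 0.093 ]
0.0247 -0.051
0.0261 -0.018
0.0272 -0.095
0.0263 -0.045
bridge [ 0.5717 -0.0324  0.078 ] [0.5724 0.0898 0.078 ]
bridge [ 0.6047 -0.0328  0.078 ] [0.6055 0.0901 0.078 ]
[ 0.55854421 -0.26976759  0.23105671] [3.14084620e+00 5.58834303e-04 3.07558720e+00] 0.03428968875374419 [-5.41803020e-01  2.44629345e-01  1.18925066e+00  9.28186477e-04
  1.70755774e+00 -2.04646748e+00]
```

View pics/w3.png

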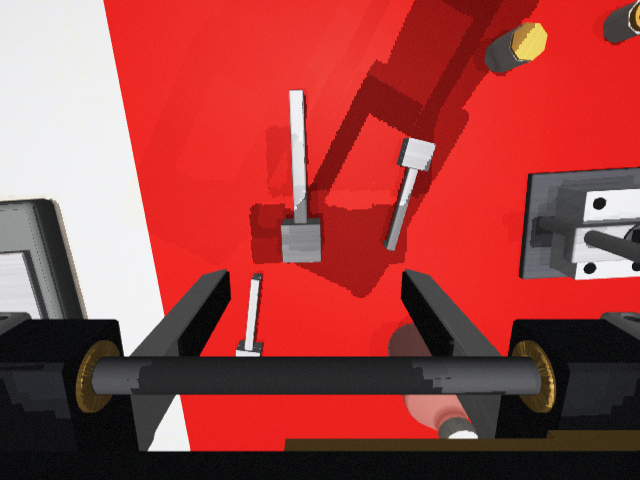

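The large key is directly below the camera: hub at (301,241), tail end at (297,92), arm along column ~299.

```bash
python3 - <<'E'
from h import *
z=np.load('w3.npz'); c=(z['K'],z['t'],z['M'])
im=cv2.imread('pics/w3.png'); hsv=cv2.cvtColor(im,cv2.COLOR_BGR2HSV)
m=(hsv[...,1]<110)
def mid(r):
    x=np.nonzero(m[r,270:335])[0]+270; return x.min(),x.max()+1
for r in range(95,270,10): print(r,mid(r),end=' ')
pts=[]
for r in range(110,205,5):
    a,b=mid(r); pts.append(onz(c,((a+b)/2,r),.031)[:2])
pts=np.array(pts); d=pts[-1]-pts[0]; p=np.polyfit(pts[:,0],pts[:,1],1); print('\narm angle',np.arctan(p[0]))
col=np.nonzero(m[60:280,298])[0]+60; print('rows',col.min(),col.max())
th=np.arctan(p[0]); u=np.array([np.cos(th),np.sin(th)])
for r,zz in((col.min(),.031),(220,.034),(262,.034)):
    q=onz(c,(300,r),zz); print(r,q.round(4), (np.polyval(p,q[0])).round(4))
o=robot.get_obs(); print(o['tool_pos'],o['ee_rot'])
E
```

```text
95 (np.int64(289), np.int64(304)) 105 (np.int64(290), np.int64(304)) 115 (np.int64(290), np.int64(304)) 125 (np.int64(290), np.int64(305)) 135 (np.int64(291), np.int64(305)) 145 (np.int64(291), np.int64(305)) 155 (np.int64(292), np.int64(305)) 165 (np.int64(292), np.int64(306)) 175 (np.int64(292), np.int64(306)) 185 (np.int64(293), np.int64(306)) 195 (np.int64(293), np.int64(307)) 205 (np.int64(294), np.int64(307)) 215 (np.int64(294), np.int64(307)) 225 (np.int64(281), np.int64(320)) 235 (np.int64(281), np.int64(321)) 245 (np.int64(282), np.int64(321)) 255 (np.int64(282), np.int64(321)) Traceback (most recent call last):
  File "<stdin>", line 7, in <module>
  File "<stdin>", line 6, in mid
    return umr_minimum(a, axis, None, out, keepdims, initial, where)
ValueError: zero-size array to reduction operation minimum which has no identity
```

```bash
python3 - <<'E'
from h import *
z=np.load('w3.npz'); c=(z['K'],z['t'],z['M'])
A=onz(c,(297.2,110),.031); B=onz(c,(300.6,205),.031); d=B-A
print('ang',np.arctan2(d[1],d[0]),A,B)
tail=onz(c,(296.5,90.5),.031); h0=onz(c,(301,219.5),.034); h1=onz(c,(301.5,263),.034)
print('tail',tail,'hub edges',h0,h1, np.linalg.norm(h1-h0), (h0+h1)/2)
E
```

```text
ang -0.04182867708150372 [ 0.45007634 -0.2788526   0.031     ] [ 0.54192305 -0.28269667  0.031     ]
tail [ 0.43268628 -0.27812677  0.031     ] hub edges [ 0.55645779 -0.28329311  0.034     ] [ 0.60348124 -0.28638818  0.034     ] 0.04712519633876685 [ 0.57996951 -0.28484064  0.034     ]
```

Call:
drive_tool:
  series:
    - [0.06,[0.03,-0.0075,0.02],[0,0,-0.012]]
    - [0.06,[0.06,-0.0154,0.05],[0,0,-0.024]]
    - [0.06,[0.0746,-0.0154,0.1],[0,0,-0.024]]
    - [0.06,[0.0746,-0.0154,0.15],[0,0,-0.024]]
    - [0.06,[0.0746,-0.0154,0.18],[0,0,-0.024]]

```text
time: 3.55
tool_pos: [0.4829, -0.278, 0.0481]
ee_rot: [3.139, -0.002, 3.103]
wrist_force: [0.7, -0.0, -0.4]
width: 0.0601
finger_force: 0.0
```

Call:
drive_tool:
  series:
    - [0.06,[0,0,0.015],[0,0,0]]
    - [0.06,[0,0,0.021],[0,0,0]]
    - [0.06,[0,0,0.021],[0,0,0]]

```text
time: 3.92
tool_pos: [0.4846, -0.281, 0.0305]
ee_rot: [-3.141, 0.001, 3.101]
wrist_force: [-0.3, -0.2, 0.2]
width: 0.0597
finger_force: 0.0
```

Call:
drive_tool:
  series:
    - [0.0,[0,0,0],[0,0,0]]
    - [0.0,[0,0,0],[0,0,0]]
    - [0.0,[0,0,0],[0,0,0]]
    - [0.0,[0,0,0],[0,0,0]]
    - [0.0,[0,0,0],[0,0,0]]

```text
time: 4.55
tool_pos: [0.4837, -0.2813, 0.0295]
ee_rot: [-3.141, -0.0, 3.1]
wrist_force: [0.0, 0.3, 0.2]
width: 0.0137
finger_force: 30.4
```

Call:
drive_tool:
  series:
    - [0.0,[0,0,-0.01],[0,0,0]]
    - [0.0,[0,0,-0.03],[0,0,0]]
    - [0.0,[0,0,-0.06],[0,0,0]]
    - [0.0,[0,0,-0.11],[0,0,0]]
    - [0.0,[0,0,-0.14],[0,0,0]]

```text
time: 5.18
tool_pos: [0.484, -0.2813, 0.1721]
ee_rot: [-3.14, 0.002, 3.1]
wrist_force: [0.4, 0.2, -3.3]
width: 0.0136
finger_force: 30.0
```

```bash
python3 - <<'E'
from h import *
o=robot.get_obs(); print({k:np.round(o[k],3).tolist() for k in('tool_pos','ee_rot','wrist_force','wrist_torque','width','finger_force')})
s=imaging.snapshot('side'); w=imaging.snapshot('wrist')
cv2.imwrite('pics/g.png',np.hstack([cv2.resize(s[250:450,330:530],(400,400),interpolation=2),cv2.resize(w,(400,300)) if 0 else cv2.resize(w[40:440,100:500],(400,400))])[...,::-1])
E
```

```text
{'tool_pos': [0.484, -0.281, 0.172], 'ee_rot': [-3.14, 0.002, 3.1], 'wrist_force': [0.421, 0.169, -3.328], 'wrist_torque': [0.031, 0.151, 0.007], 'width': 0.014, 'finger_force': 29.993}
```

View pics/g.png

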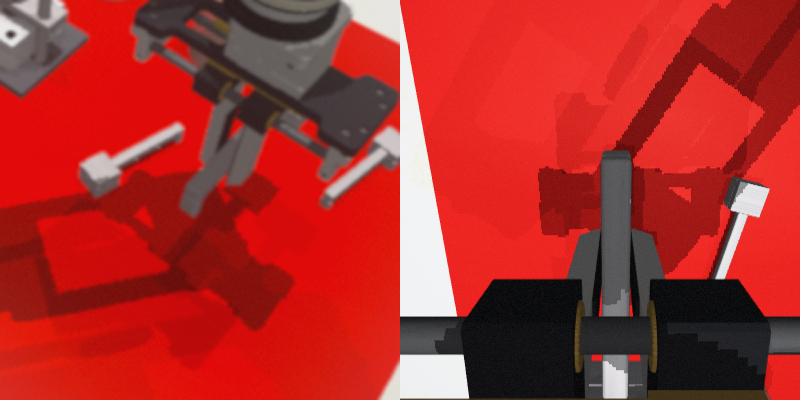

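The key is held; its tail-end top edge is at about wrist pixel (317,191). I'll check the tilt from that.

```bash
python3 - <<'E'
from h import *
c=cal('wrist'); o=robot.get_obs(); t=o['tool_pos']; yw=o['ee_rot'][2]; u=np.array([np.cos(yw),np.sin(yw),0])
for dz in(-.005,0,.005,.01): print(dz,proj(c,t+u*.05+[0,0,.001+dz]))
for X in([.484+.1,-.285,.155],): pass
for n in('side','scene'):
    cc=cal(n); 
    for dz in(-.02,-.01,0): print(n,dz,proj(cc,t-u*.1+[0,0,.004+dz]))
a=imaging.snapshot('side'); b=imaging.snapshot('scene'); p=proj(cal('side'),t-u*.1).astype(int); q=proj(cal('scene'),t-u*.1).astype(int); print(p-40,q-40)
cv2.imwrite('pics/g2.png',np.hstack([cv2.resize(i[y-40:y+40,x-40:x+40],(400,400),interpolation=2) for i,(x,y) in((a,p),(b,q))])[...,::-1])
E
```

```text
-0.005 [313.70386774 201.01288889]
0 [313.61374451 202.81055192]
0.005 [313.51784991 204.72333486]
0.01 [313.41561122 206.76266168]
side -0.02 [474.69569964 295.69026243]
side -0.01 [476.13483419 291.84100546]
side 0 [477.5996613  287.92302851]
scene -0.02 [174.72593513 206.69004551]
scene -0.01 [173.55967174 203.77591078]
scene 0 [172.37528588 200.81649354]
[437 249] [132 162]
```

View pics/g2.png

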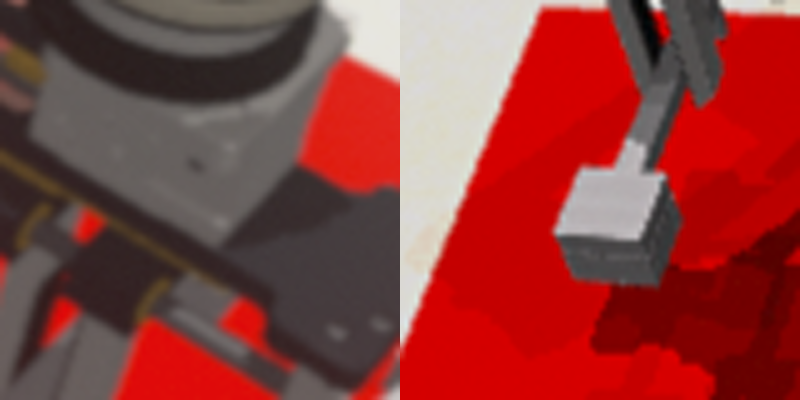

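Call:
drive_tool:
  series:
    - [0.0,[0.001,0.02,-0.01],[0,0,0]]
    - [0.0,[0.002,0.06,-0.02],[0,0,0]]
    - [0.0,[0.003,0.1,-0.028],[0,0,0]]
    - [0.0,[0.004,0.145,-0.028],[0,0,0]]
    - [0.0,[0.005,0.19,-0.028],[0,0,0]]

```text
time: 6.0
tool_pos: [0.4855, -0.0882, 0.1962]
ee_rot: [3.14, -0.003, 3.1]
wrist_force: [0.3, -0.1, -2.4]
width: 0.0137
finger_force: 30.0
```

Call:
drive_tool:
  series:
    - [0.0,[0.001,0.045,0],[0,0,0.002]]
    - [0.0,[0.002,0.085,0],[0,0,0.004]]
    - [0.0,[0.003,0.11,0],[0,0,0.008]]
    - [0.0,[0.004,0.124,0],[0,0,0.008]]
    - [0.0,[0.004,0.124,0],[0,0,0.008]]

```text
time: 6.62
tool_pos: [0.4871, 0.0339, 0.1968]
ee_rot: [-3.142, -0.002, 3.094]
wrist_force: [-0.4, 0.2, -2.8]
width: 0.0138
finger_force: 30.0
```

```bash
cat > look.py <<'E'
from h import *
import sys
o=robot.get_obs(); t=np.array(o['tool_pos']); yw=o['ee_rot'][2]; u=np.array([np.cos(yw),np.sin(yw),0])
print({k:np.round(o[k],3).tolist() for k in('time','tool_pos','ee_rot','wrist_force','wrist_torque')})
ims=[]
for n,w in(('scene',50),('side',50)):
    i=imaging.snapshot(n); cv2.imwrite(f'pics/full_{sys.argv[1]}_{n}.png',i[...,::-1])
    p=proj(cal(n),t-u*.1+[0,0,-.05]).astype(int)
    print(n,'crop origin',p-w,'hubtop level',proj(cal(n),t-u*.1+[0,0,.004]).round(1)); ims.append(cv2.resize(i[p[1]-w:p[1]+w,p[0]-w:p[0]+w],(400,400),interpolation=2))
cv2.imwrite(f'pics/{sys.argv[1]}.png',np.hstack(ims)[...,::-1])
E
python3 look.py a
```

```text
{'time': 6.625, 'tool_pos': [0.487, 0.034, 0.197], 'ee_rot': [-3.142, -0.002, 3.094], 'wrist_force': [-0.363, 0.171, -2.81], 'wrist_torque': [-0.026, 0.137, -0.026]}
scene crop origin [260 165] hubtop level [310.2 199.5]
side crop origin [285 170] hubtop level [336.4 199.7]
```

View pics/a.png

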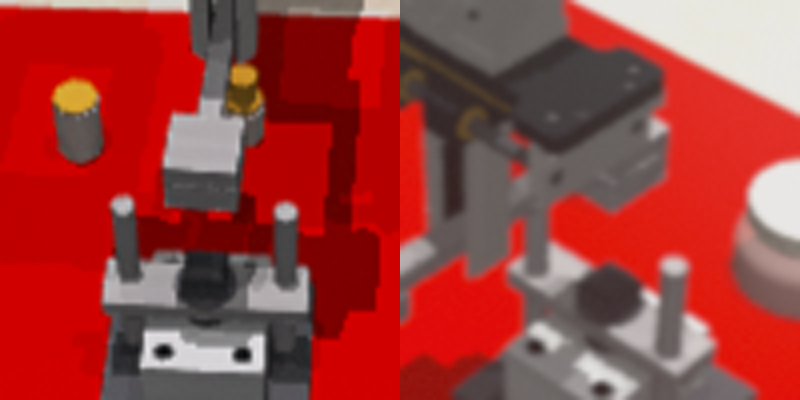

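Scene crop: hub top at about (311,201), screw head below at (311.5,231). In the side crop the gripper partly hides the hub. Compare the two in the same camera.

```bash
python3 - <<'E'
from h import *
c=cal('scene'); t=robot.get_obs()['tool_pos']
im=cv2.imread('pics/full_a_scene.png'); 
f=lambda cs,z: np.mean([onz(c,(260+x/4,165+y/4),z) for x,y in cs],0).round(4)
print('hubtop',f([(172,115),(244,120),(240,178),(164,173)],t[2]+.004),'hub bottom front edge mid',f([(165,203),(238,210)],t[2]-.03))
i0=cv2.imread('pics/scene0.png')
# pillars tops: centre expected midway, +7.5mm behind the head
print('pillars',f([(122,205)],.14),f([(287,211)],.14),'head top',onz(c,(311,230.2),.098).round(4),t)
E
```

```text
hubtop [0.5931 0.0318 0.2011] hub bottom front edge mid [0.6076 0.03   0.1671]
pillars [ 0.5856 -0.0185  0.14  ] [0.5854 0.077  0.14  ] head top [0.5909 0.0284 0.098 ] [0.48758061 0.03254923 0.19709162]
```

Call:
drive_tool:
  series:
    - [0.0,[0,0,0.02],[0,0,0]]
    - [0.0,[0,0,0.045],[0,0,0]]
    - [0.0,[0,0,0.06],[0,0,0]]
    - [0.0,[0,0,0.068],[0,0,0]]
    - [0.0,[0,0,0.07],[0,0,0]]

```text
time: 7.35
tool_pos: [0.4879, 0.0327, 0.1273]
ee_rot: [3.142, -0.0, 3.091]
wrist_force: [-0.8, -0.5, -2.5]
width: 0.0137
finger_force: 30.0
```

Call:
drive_tool:
  series:
    - [0.0,[0,0,0.004],[0,0,0]]
    - [0.0,[0,0,0.008],[0,0,0]]
    - [0.0,[0,0,0.01],[0,0,0]]

```text
time: 7.72
tool_pos: [0.489, 0.033, 0.1181]
ee_rot: [3.142, 0.003, 3.092]
wrist_force: [1.8, -0.4, -1.8]
width: 0.014
finger_force: 30.0
```

Call:
drive_tool:
  series:
    - [0.0,[0,0,0.003],[0,0,0]]
    - [0.0,[0,0,0.006],[0,0,0]]
    - [0.0,[0,0,0.009],[0,0,0]]
    - [0.0,[0,0,0.009],[0,0,0]]

```text
time: 8.22
tool_pos: [0.4889, 0.0329, 0.109]
ee_rot: [3.142, 0.003, 3.092]
wrist_force: [5.4, -1.1, -1.9]
width: 0.0136
finger_force: 30.0
```

```bash
python3 look.py b
```

```text
{'time': 8.225, 'tool_pos': [0.489, 0.033, 0.109], 'ee_rot': [3.142, 0.003, 3.092], 'wrist_force': [5.367, -1.114, -1.902], 'wrist_torque': [0.001, -0.985, 0.06]}
scene crop origin [261 189] hubtop level [310.7 225.5]
side crop origin [284 200] hubtop level [335.8 232.5]
```

View pics/b.png

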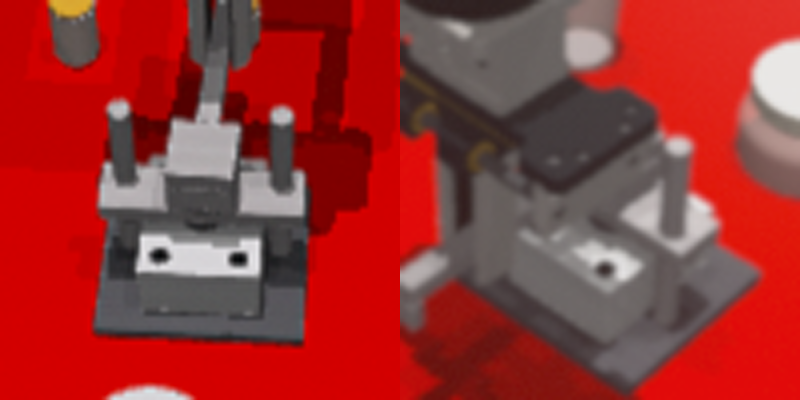

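Seated: hub lower face sits on the washer in the scene view. Relieve the x-side load slightly.

Call:
drive_tool:
  series:
    - [0.0,[-0.001,0,0],[0,0,0]]
    - [0.0,[-0.0015,0,0],[0,0,0]]
    - [0.0,[-0.0015,0,0],[0,0,0]]

```text
time: 8.7
tool_pos: [0.4889, 0.033, 0.1086]
ee_rot: [3.141, -0.001, 3.092]
wrist_force: [-0.7, -0.9, 2.2]
width: 0.0137
finger_force: 30.0
```

Call:
drive_tool:
  series:
    - [0.0,[-0.0003,0.008,0],[0,0,0.08]]
    - [0.0,[-0.0018,0.0188,0],[0,0,0.19]]
    - [0.0,[-0.0048,0.0305,0],[0,0,0.31]]
    - [0.0,[-0.0092,0.0418,0],[0,0,0.43]]
    - [0.0,[-0.0138,0.0506,0],[0,0,0.53]]

```text
time: 9.32
tool_pos: [0.5064, 0.0817, 0.1086]
ee_rot: [-3.14, 0.003, 2.558]
wrist_force: [3.7, -4.6, -0.5]
width: 0.0136
finger_force: 30.0
```

Call:
drive_tool:
  series:
    - [0.0,[-0.0018,0.008,0],[0,0,0.08]]
    - [0.0,[-0.0034,0.0178,0],[0,0,0.18]]
    - [0.0,[-0.0061,0.0266,0],[0,0,0.27]]
    - [0.0,[-0.0076,0.0315,0],[0,0,0.32]]
    - [0.0,[-0.0076,0.0315,0],[0,0,0.32]]

```text
time: 9.95
tool_pos: [0.5282, 0.1051, 0.1084]
ee_rot: [-3.139, -0.002, 2.243]
wrist_force: [-2.0, 0.8, 2.7]
width: 0.0139
finger_force: 30.0
```

```bash
cat > s.py <<'E'
from h import *
o=robot.get_obs(); t=np.array(o['tool_pos']); th=o['ee_rot'][2]-np.pi; th=(th+np.pi)%(2*np.pi)-np.pi
u=np.array([np.cos(th),np.sin(th)]); F=np.array(o['wrist_force']); n=np.array([-u[1],u[0]])
print('t',o['time'],'theta',round(th,3),'tcp',t.round(4),'hub',(t[:2]+.1*u).round(4),'Frad(toward hub)',(F[:2]@u).round(2),'Ftan resist',(-F[:2]@n).round(2),'Fz',F[2].round(2),'T',np.round(o['wrist_torque'],2),'q',np.round(o['joint_positions'],2))
E
python3 s.py
```

```text
t 9.95 theta -0.899 tcp [0.5282 0.1051 0.1084] hub [0.5904 0.0268] Frad(toward hub) -1.86 Ftan resist 1.11 Fz 2.68 T [-0.2   0.29 -0.11] q [ 0.09  0.12  1.58  0.    1.44 -0.58]
```

Call:
drive_tool:
  series:
    - [0.0,[0,0,-0.012],[0,0,0]]
    - [0.0,[0,0,-0.026],[0,0,0]]
    - [0.0,[0,0,-0.036],[0,0,0]]
    - [0.0,[-0.0011,-0.0149,-0.036],[0,0,-0.15]]
    - [0.0,[-0.0045,-0.0296,-0.036],[0,0,-0.3]]

```text
time: 10.58
tool_pos: [0.5084, 0.0827, 0.1445]
ee_rot: [-3.141, -0.0, 2.547]
wrist_force: [2.2, -1.5, -2.3]
width: 0.0136
finger_force: 30.0
```

Call:
drive_tool:
  series:
    - [0.0,[-0.0013,-0.0159,0],[0,0,-0.16]]
    - [0.0,[-0.0051,-0.0315,0],[0,0,-0.32]]
    - [0.0,[-0.0113,-0.0462,0],[0,0,-0.48]]
    - [0.0,[-0.0198,-0.0597,0],[0,0,-0.64]]
    - [0.0,[-0.0303,-0.0717,0],[0,0,-0.8]]

```text
time: 11.2
tool_pos: [0.4935, 0.0063, 0.1452]
ee_rot: [3.141, 0.001, -2.936]
wrist_force: [1.4, -0.7, -0.0]
width: 0.0133
finger_force: 30.0
```

Call:
drive_tool:
  series:
    - [0.0,[-0.0013,-0.0159,0],[0,0,-0.16]]
    - [0.0,[-0.0051,-0.0315,0],[0,0,-0.32]]
    - [0.0,[-0.0104,-0.0445,0],[0,0,-0.46]]
    - [0.0,[-0.0122,-0.0479,0],[0,0,-0.5]]
    - [0.0,[-0.0122,-0.0479,0],[0,0,-0.5]]

```text
time: 11.82
tool_pos: [0.5149, -0.0376, 0.1445]
ee_rot: [3.141, 0.001, -2.442]
wrist_force: [0.9, 1.3, -1.8]
width: 0.0136
finger_force: 30.0
```

```bash
python3 s.py
```

```text
t 11.825 theta 0.699 tcp [ 0.5149 -0.0376  0.1445] hub [0.5914 0.0268] Frad(toward hub) 1.57 Ftan resist -0.43 Fz -1.76 T [ 0.12 -0.15 -0.04] q [-0.18  0.05  1.59  0.    1.51 -2.45]
```

Call:
drive_tool:
  series:
    - [0.0,[0.001,0.0012,0.012],[0,0,0]]
    - [0.0,[0.001,0.0012,0.02],[0,0,0]]
    - [0.0,[0.001,0.0012,0.026],[0,0,0]]
    - [0.0,[0.001,0.0012,0.032],[0,0,0]]
    - [0.0,[0.001,0.0012,0.036],[0,0,0]]

```text
time: 12.45
tool_pos: [0.5122, -0.0383, 0.108]
ee_rot: [3.141, -0.003, -2.442]
wrist_force: [-4.6, -3.1, 2.9]
width: 0.0136
finger_force: 30.0
```

```bash
python3 s.py
```

```text
t 12.45 theta 0.7 tcp [ 0.5122 -0.0383  0.108 ] hub [0.5886 0.0261] Frad(toward hub) -5.46 Ftan resist -0.6 Fz 2.89 T [-0.35  0.62  0.03] q [-0.18  0.07  1.64 -0.    1.44 -2.45]
```

Call:
drive_tool:
  series:
    - [0.0,[0.0008,0.0112,0],[0,0,0.12]]
    - [0.0,[-0.0027,0.0268,0],[0,0,0.28]]
    - [0.0,[-0.0083,0.0418,0],[0,0,0.44]]
    - [0.0,[-0.0163,0.0557,0],[0,0,0.6]]
    - [0.0,[-0.0263,0.0681,0],[0,0,0.76]]

```text
time: 13.08
tool_pos: [0.4879, 0.0322, 0.1079]
ee_rot: [3.142, -0.004, 3.077]
wrist_force: [-3.4, 0.8, 1.2]
width: 0.0135
finger_force: 30.0
```

```bash
python3 s.py
```

```text
t 13.075 theta -0.065 tcp [0.4879 0.0322 0.1079] hub [0.5877 0.0257] Frad(toward hub) -3.44 Ftan resist -0.61 Fz 1.17 T [0.11 0.3  0.26] q [-0.05  0.01  1.7   0.    1.44 -1.56]
```

Call:
drive_tool:
  series:
    - [0.0,[-0.0003,0.0149,0],[0,0,0.15]]
    - [0.0,[-0.004,0.0305,0],[0,0,0.31]]
    - [0.0,[-0.01,0.0453,0],[0,0,0.47]]
    - [0.0,[-0.0184,0.0589,0],[0,0,0.63]]
    - [0.0,[-0.0295,0.0717,0],[0,0,0.8]]

```text
time: 13.7
tool_pos: [0.5224, 0.1032, 0.1081]
ee_rot: [-3.141, -0.004, 2.278]
wrist_force: [-1.9, 1.4, 0.0]
width: 0.0135
finger_force: 30.0
```

```bash
sed -i "s/'Fz',/'M\/0.1',(-F[:2]@n+np.array(o['wrist_torque'])[2]*10).round(2),'Fz',/" s.py; python3 s.py
```

```text
t 13.7 theta -0.864 tcp [0.5224 0.1032 0.1081] hub [0.5873 0.0272] Frad(toward hub) -2.26 Ftan resist 0.56 M/0.1 3.17 Fz 0.01 T [0.32 0.23 0.26] q [ 0.09  0.11  1.6   0.    1.44 -0.62]
```

Call:
drive_tool:
  series:
    - [0.0,[-0.0003,-0.008,0],[0,0,-0.08]]
    - [0.0,[-0.0003,-0.008,-0.014],[0,0,-0.08]]
    - [0.0,[-0.0003,-0.008,-0.028],[0,0,-0.08]]
    - [0.0,[-0.0003,-0.008,-0.036],[0,0,-0.08]]
    - [0.0,[-0.002,-0.0199,-0.036],[0,0,-0.2]]

```text
time: 14.32
tool_pos: [0.5104, 0.0869, 0.146]
ee_rot: [3.14, 0.002, 2.485]
wrist_force: [-0.4, 0.5, -2.8]
width: 0.0137
finger_force: 30.0
```

Call:
drive_tool:
  series:
    - [0.0,[-0.0013,-0.0159,0],[0,0,-0.16]]
    - [0.0,[-0.0051,-0.0315,0],[0,0,-0.32]]
    - [0.0,[-0.0113,-0.0462,0],[0,0,-0.48]]
    - [0.0,[-0.0198,-0.0597,0],[0,0,-0.64]]
    - [0.0,[-0.0303,-0.0717,0],[0,0,-0.8]]

```text
time: 14.95
tool_pos: [0.4893, 0.0108, 0.1449]
ee_rot: [-3.141, 0.0, -2.997]
wrist_force: [0.1, -0.1, -3.0]
width: 0.014
finger_force: 30.0
```

Call:
drive_tool:
  series:
    - [0.0,[-0.0013,-0.0159,0],[0,0,-0.16]]
    - [0.0,[-0.0051,-0.0315,0],[0,0,-0.32]]
    - [0.0,[-0.0113,-0.0462,0],[0,0,-0.48]]
    - [0.0,[-0.0169,-0.0557,0],[0,0,-0.59]]
    - [0.0,[-0.0169,-0.0557,0],[0,0,-0.59]]

```text
time: 15.58
tool_pos: [0.5143, -0.042, 0.1447]
ee_rot: [-3.141, -0.0, -2.414]
wrist_force: [-1.2, 0.3, -2.6]
width: 0.0137
finger_force: 30.0
```

```bash
python3 s.py
```

```text
t 15.575 theta 0.727 tcp [ 0.5143 -0.042   0.1447] hub [0.589  0.0245] Frad(toward hub) -0.71 Ftan resist -1.05 M/0.1 -1.44 Fz -2.64 T [-0.02  0.21 -0.04] q [-0.19  0.04  1.59 -0.    1.51 -2.49]
```

Call:
drive_tool:
  series:
    - [0.0,[0,0.0016,0.012],[0,0,0]]
    - [0.0,[0,0.0016,0.02],[0,0,0]]
    - [0.0,[0,0.0016,0.026],[0,0,0]]
    - [0.0,[0,0.0016,0.032],[0,0,0]]
    - [0.0,[0,0.0016,0.0365],[0,0,0]]

```text
time: 16.2
tool_pos: [0.5132, -0.0403, 0.1081]
ee_rot: [-3.141, -0.0, -2.412]
wrist_force: [-1.4, -1.5, 3.2]
width: 0.0137
finger_force: 30.0
```

```bash
python3 s.py
```

```text
t 16.2 theta 0.73 tcp [ 0.5132 -0.0403  0.1081] hub [0.5877 0.0264] Frad(toward hub) -2.06 Ftan resist 0.21 M/0.1 -0.26 Fz 3.19 T [-0.17  0.04 -0.05] q [-0.19  0.07  1.64 -0.    1.44 -2.49]
```

Call:
drive_tool:
  series:
    - [0.0,[0.0002,0.008,0],[0,0,0.08]]
    - [0.0,[-0.0008,0.0169,0],[0,0,0.17]]
    - [0.0,[-0.003,0.0266,0],[0,0,0.27]]
    - [0.0,[-0.0041,0.0296,0],[0,0,0.3]]
    - [0.0,[-0.0041,0.0296,0],[0,0,0.3]]

```text
time: 16.82
tool_pos: [0.4969, -0.0151, 0.1084]
ee_rot: [-3.141, 0.002, -2.71]
wrist_force: [2.6, -0.2, 0.1]
width: 0.0138
finger_force: 30.0
```

```bash
python3 s.py
```

```text
t 16.825 theta 0.431 tcp [ 0.4969 -0.0151  0.1084] hub [0.5878 0.0267] Frad(toward hub) 2.33 Ftan resist 1.27 M/0.1 0.72 Fz 0.13 T [ 0.09 -0.55 -0.05] q [-0.14  0.03  1.68  0.    1.43 -2.15]
```

Still light. Next step.

Call:
drive_tool:
  series:
    - [0.0,[-0.0005,0.008,0],[0,0,0.08]]
    - [0.0,[-0.0017,0.0169,0],[0,0,0.17]]
    - [0.0,[-0.0034,0.0247,0],[0,0,0.25]]
    - [0.0,[-0.0034,0.0247,0],[0,0,0.25]]

```text
time: 17.32
tool_pos: [0.4894, 0.0088, 0.1083]
ee_rot: [-3.142, 0.001, -2.959]
wrist_force: [2.4, -0.1, 0.3]
width: 0.0137
finger_force: 30.0
```

```bash
python3 s.py
```

```text
t 17.325 theta 0.182 tcp [0.4894 0.0088 0.1083] hub [0.5878 0.0269] Frad(toward hub) 2.33 Ftan resist 0.52 M/0.1 0.27 Fz 0.34 T [ 0.06 -0.49 -0.02] q [-0.1   0.01  1.7   0.    1.43 -1.85]
```

Call:
drive_tool:
  series:
    - [0.0,[-0.0005,0.008,0],[0,0,0.08]]
    - [0.0,[-0.0017,0.0169,0],[0,0,0.17]]
    - [0.0,[-0.0034,0.0247,0],[0,0,0.25]]

```text
time: 17.7
tool_pos: [0.488, 0.0333, 0.1082]
ee_rot: [-3.141, -0.0, 3.071]
wrist_force: [1.2, -0.7, 0.5]
width: 0.0133
finger_force: 30.0
```

```bash
python3 s.py
```

```text
t 17.7 theta -0.07 tcp [0.488  0.0333 0.1082] hub [0.5878 0.0263] Frad(toward hub) 1.22 Ftan resist 0.57 M/0.1 2.24 Fz 0.52 T [-0.06 -0.3   0.17] q [-0.05  0.01  1.7  -0.    1.43 -1.55]
```

Call:
drive_tool:
  series:
    - [0.0,[-0.0004,0.008,0],[0,0,0.08]]
    - [0.0,[-0.0015,0.0169,0],[0,0,0.17]]
    - [0.0,[-0.0031,0.0247,0],[0,0,0.25]]

```text
time: 18.08
tool_pos: [0.4927, 0.0579, 0.1082]
ee_rot: [-3.141, -0.001, 2.822]
wrist_force: [-0.6, -0.3, 1.9]
width: 0.0134
finger_force: 30.1
```

```bash
python3 s.py
```

```text
t 18.075 theta -0.32 tcp [0.4927 0.0579 0.1082] hub [0.5876 0.0264] Frad(toward hub) -0.53 Ftan resist 0.45 M/0.1 3.1 Fz 1.87 T [-0.28 -0.18  0.27] q [ 0.    0.03  1.68 -0.    1.44 -1.25]
```

Call:
drive_tool:
  series:
    - [0.0,[-0.0004,0.008,0],[0,0,0.08]]
    - [0.0,[-0.0013,0.0149,0],[0,0,0.15]]
    - [0.0,[-0.0013,0.0149,0],[0,0,0.15]]

```text
time: 18.45
tool_pos: [0.4981, 0.0714, 0.1079]
ee_rot: [-3.14, -0.002, 2.675]
wrist_force: [-1.6, -0.5, 3.3]
width: 0.0138
finger_force: 30.1
```

```bash
python3 s.py
```

```text
t 18.45 theta -0.467 tcp [0.4981 0.0714 0.1079] hub [0.5874 0.0264] Frad(toward hub) -1.22 Ftan resist 1.2 M/0.1 4.48 Fz 3.26 T [-0.19  0.26  0.33] q [ 0.03  0.04  1.66 -0.    1.44 -1.07]
```

Call:
drive_tool:
  series:
    - [0.0,[-0.0002,0.005,0],[0,0,0.05]]
    - [0.0,[-0.0005,0.01,0],[0,0,0.1]]
    - [0.0,[-0.0005,0.01,0],[0,0,0.1]]

```text
time: 18.82
tool_pos: [0.5026, 0.0797, 0.1077]
ee_rot: [-3.139, -0.002, 2.575]
wrist_force: [-4.2, -2.1, 2.1]
width: 0.0138
finger_force: 30.3
```

```bash
python3 s.py
```

```text
t 18.825 theta -0.567 tcp [0.5026 0.0797 0.1077] hub [0.5869 0.026 ] Frad(toward hub) -2.46 Ftan resist 4.03 M/0.1 8.73 Fz 2.14 T [-0.55  0.59  0.47] q [ 0.05  0.06  1.65 -0.    1.44 -0.96]
```

Call:
drive_tool:
  series:
    - [0.0,[0,0,0],[0,0,0]]

```text
time: 18.95
tool_pos: [0.5026, 0.0798, 0.1077]
ee_rot: [-3.139, -0.002, 2.573]
wrist_force: [-4.7, -2.6, 3.0]
width: 0.0138
finger_force: 30.3
```

```bash
python3 s.py
```

```text
t 18.95 theta -0.568 tcp [0.5026 0.0798 0.1077] hub [0.5869 0.026 ] Frad(toward hub) -2.57 Ftan resist 4.73 M/0.1 8.55 Fz 2.96 T [-0.56  0.74  0.38] q [ 0.05  0.06  1.65 -0.    1.44 -0.96]
```

Call:
drive_tool:
  series:
    - [0.0,[0.0003,-0.006,0],[0,0,-0.06]]
    - [0.0,[-0.0002,-0.013,0],[0,0,-0.13]]
    - [0.0,[-0.0014,-0.0199,0],[0,0,-0.2]]
    - [0.0,[-0.0026,-0.0257,0],[0,0,-0.26]]
    - [0.0,[-0.0026,-0.0257,0],[0,0,-0.26]]

```text
time: 19.58
tool_pos: [0.4928, 0.0577, 0.1082]
ee_rot: [3.139, 0.001, 2.831]
wrist_force: [0.7, 0.5, -0.3]
width: 0.0138
finger_force: 30.0
```

```bash
python3 s.py
```

```text
t 19.575 theta -0.311 tcp [0.4928 0.0577 0.1082] hub [0.588  0.0272] Frad(toward hub) 0.55 Ftan resist -0.73 M/0.1 -0.09 Fz -0.25 T [ 0.04 -0.18  0.06] q [ 0.    0.02  1.68  0.    1.43 -1.26]
```

Call:
drive_tool:
  series:
    - [0.0,[0,0,-0.01],[0,0,0]]
    - [0.0,[0,0,-0.025],[0,0,0]]
    - [0.0,[0,0,-0.05],[0,0,0]]
    - [0.0,[0,0,-0.08],[0,0,0]]
    - [0.0,[0,0,-0.092],[0,0,0]]

```text
time: 20.2
tool_pos: [0.4925, 0.0577, 0.2025]
ee_rot: [3.14, 0.002, 2.832]
wrist_force: [-0.2, 0.4, -3.3]
width: 0.0137
finger_force: 30.0
```

```bash
python3 s.py
```

```text
t 20.2 theta -0.31 tcp [0.4925 0.0577 0.2025] hub [0.5878 0.0272] Frad(toward hub) -0.31 Ftan resist -0.28 M/0.1 -0.79 Fz -3.32 T [-0.01  0.14 -0.05] q [ 0.   -0.03  1.54  0.    1.62 -1.26]
```

Call:
drive_tool:
  series:
    - [0.0,[-0.006,-0.02,0],[0,0,-0.015]]
    - [0.0,[-0.018,-0.06,0],[0,0,-0.05]]
    - [0.0,[-0.03,-0.102,0],[0,0,-0.08]]
    - [0.0,[-0.042,-0.144,0],[0,0,-0.12]]
    - [0.0,[-0.054,-0.186,0],[0,0,-0.15]]

```text
time: 20.82
tool_pos: [0.486, -0.1371, 0.1994]
ee_rot: [3.141, -0.002, 2.983]
wrist_force: [0.9, -0.1, -2.7]
width: 0.0137
finger_force: 30.0
```

```bash
python3 - <<'E'
from h import *
o=robot.get_obs(); y=o['ee_rot'][2]; d=np.array([.484,-.281])-o['tool_pos'][:2]
print(o['tool_pos'],y,'x',d@[np.cos(y),np.sin(y)],'y',d@[np.sin(y),-np.cos(y)],'turn',y-3.1)
E
```

```text
[ 0.48596643 -0.13713345  0.19935784] 2.9829379818873756 x -0.020787733433080817 y -0.1423703673386578 turn -0.11706201811262451
```

Call:
drive_tool:
  series:
    - [0.0,[-0.006,-0.042,0],[0,0,-0.04]]
    - [0.0,[-0.012,-0.084,0],[0,0,-0.08]]
    - [0.0,[-0.018,-0.122,0.02],[0,0,-0.11]]
    - [0.0,[-0.021,-0.142,0.05],[0,0,-0.117]]
    - [0.0,[-0.021,-0.142,0.085],[0,0,-0.117]]

```text
time: 21.45
tool_pos: [0.4844, -0.2813, 0.1138]
ee_rot: [3.142, -0.001, 3.096]
wrist_force: [0.8, 0.4, -3.4]
width: 0.0137
finger_force: 30.0
```

Call:
drive_tool:
  series:
    - [0.0,[0,0,0.03],[0,0,0]]
    - [0.0,[0,0,0.05],[0,0,0]]
    - [0.0,[0,0,0.062],[0,0,0]]
    - [0.0,[0,0,0.068],[0,0,0]]
    - [0.0,[0,0,0.07],[0,0,0]]

```text
time: 22.08
tool_pos: [0.4852, -0.2798, 0.0452]
ee_rot: [-3.141, 0.0, 3.099]
wrist_force: [0.5, -0.2, -3.1]
width: 0.0137
finger_force: 30.0
```

```bash
python3 s.py
```

```text
t 22.075 theta -0.043 tcp [ 0.4852 -0.2798  0.0452] hub [ 0.5851 -0.2841] Frad(toward hub) 0.56 Ftan resist 0.21 M/0.1 -0.06 Fz -3.08 T [ 0.08  0.15 -0.03] q [-0.62  0.22  1.6   0.    1.32 -2.15]
```

Call:
drive_tool:
  series:
    - [0.0,[0,0,0.004],[0,0,0]]
    - [0.0,[0,0,0.008],[0,0,0]]
    - [0.0,[0,0,0.011],[0,0,0]]
    - [0.0,[0,0,0.013],[0,0,0]]
    - [0.0,[0,0,0.013],[0,0,0]]

```text
time: 22.7
tool_pos: [0.4849, -0.2798, 0.032]
ee_rot: [3.141, 0.0, 3.099]
wrist_force: [0.0, -0.1, -1.9]
width: 0.0136
finger_force: 30.0
```

```bash
python3 s.py
```

```text
t 22.7 theta -0.043 tcp [ 0.4849 -0.2798  0.032 ] hub [ 0.5848 -0.284 ] Frad(toward hub) 0.01 Ftan resist 0.09 M/0.1 0.17 Fz -1.94 T [0.02 0.14 0.01] q [-0.62  0.23  1.61  0.    1.3  -2.15]
```

Call:
drive_tool:
  series:
    - [0.0,[0,0,0.001],[0,0,0]]
    - [0.0,[0,0,0.002],[0,0,0]]
    - [0.0,[0,0,0.003],[0,0,0]]
    - [0.0,[0,0,0.003],[0,0,0]]

```text
time: 23.2
tool_pos: [0.4851, -0.28, 0.0298]
ee_rot: [-3.141, 0.001, 3.099]
wrist_force: [-2.8, 1.0, 4.6]
width: 0.0136
finger_force: 30.0
```

Touching down. Release, then retreat.

Call:
drive_tool:
  series:
    - [0.02,[0,0,0],[0,0,0]]
    - [0.04,[0,0,0],[0,0,0]]
    - [0.05,[0,0,0],[0,0,0]]
    - [0.05,[0,0,0],[0,0,0]]

```text
time: 23.7
tool_pos: [0.485, -0.2797, 0.0288]
ee_rot: [3.141, 0.0, 3.099]
wrist_force: [0.9, -0.6, -0.2]
width: 0.0468
finger_force: 0.0
```

Call:
drive_tool:
  series:
    - [0.05,[0,0,-0.02],[0,0,0]]
    - [0.05,[0,0,-0.06],[0,0,0]]
    - [0.05,[0,0,-0.12],[0,0,0]]
    - [0.05,[-0.04,0,-0.17],[0,0,0]]
    - [0.05,[-0.08,0,-0.2],[0,0,0]]

```text
time: 24.32
tool_pos: [0.5662, -0.2838, 0.2331]
ee_rot: [-3.139, 0.005, 3.098]
wrist_force: [0.8, -0.2, 0.0]
width: 0.0499
finger_force: 0.0
```

```bash
python3 - <<'E'
from h import *
a=imaging.snapshot('wrist'); b=imaging.snapshot('scene')
cv2.imwrite('pics/end.png',np.hstack([cv2.resize(a[0:400,120:520],(400,400)),cv2.resize(b[150:350,150:350],(400,400),interpolation=2)])[...,::-1])
E
```

```text
(no output)
```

View pics/end.png

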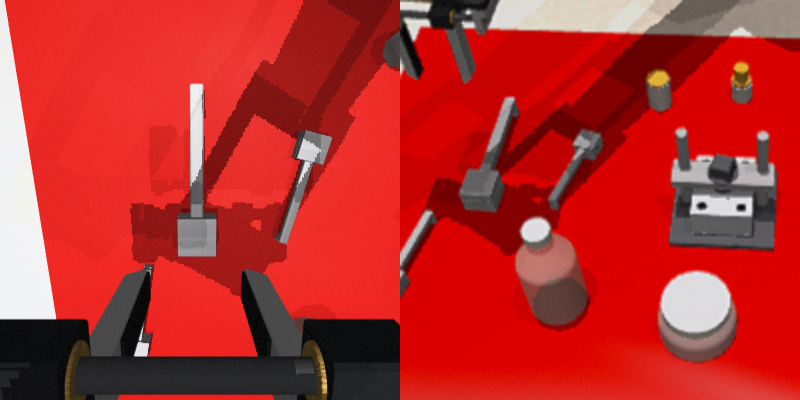

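The key lies flat and free at its old place (hub near (197,235) in the left half), the clamp stands clear and the bystanders are undisturbed. Handing in.

```bash
python3 -c "
from bench import robot
print(robot.close_job())"
```

```text
the job is handed in; nothing more can be done
None
```

I tightened the screw to about 8.6 N at the grip point in three swings, eased it back, laid the key flat on the bench where it first lay, and handed the job in at about 24 s. The 8.6 N is my own estimate from wrist force and torque, and handing in gave no verdict.

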